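Snap a pipette hanger into its sloping bench stand

TASK

Fit the loose pipette hanger (the square tube with the crossbar) into the sloping socket of the bench stand: pinch its two spring catches flush, slide the tube in past them, then push it fully home so that its collar meets the socket's mouth and both catches spring out through the windows in the socket's sides. Let go of it and leave the other things on the bench where they are.

Things in the scene. Friction and masses are not known exactly. Their poses are not given: they have to be found in the camera images.
- hanger_seat (a point): Loose hanger, 0.2 kg: straight aluminium square tube 26 x 26 mm, 184 mm long, tapered nose at one end, crossbar across the other. This point: on the tube's centre line at the nose-side face of its 36 mm square stop collar (8 mm thick). Own x runs from nose to crossbar, own y is where the catches stick out. At the start it lies level, own z up, this point 18 mm above the bench.
- hanger_catches (a point): On the centre line midway between the two spring catches, own x -50 mm from hanger_seat. Each is a steel block 36 mm long (along x), 14 mm high, standing out 8 mm from the middle of the tube's +y or -y side: 42 mm over both when out, 26 when flush. Square ends: unless flush they stop against the socket's mouth. A catch moves as one piece wherever along its length it is pressed.
- hanger_nose (a point): Tip of the hanger's nose, 100 mm from hanger_seat (own x -100 mm), 12 mm wide, widening to 25 mm over 16 mm. Pinch the crossbar half of both catches, so that their nose halves can enter the socket until the fingers meet its mouth. If let go there the springs press the catches on the socket walls and keep the hanger from sliding. In the grip it may turn a little: feel for the bore.
- hanger_tail (a point): On the centre line at own x +34 mm from hanger_seat, middle of the plain square tube between collar (ends at +8 mm) and boss (30 mm square, +60 to +84 mm): a place to grip for the final push. The crossbar is centred at +72 mm, 130 mm long along own y, 16 mm thick, with a 36 mm disc at each end. The lying hanger rests on collar and discs, tube 5 mm off the bench.
- catch_a (a joint): How far the catch on the hanger's own +y side is pressed in, m: 0 fully out, 0.008 flush with the tube. Spring: about 1.3 N to start, 5.3 N when flush. Within the socket walls, not at a window, it stays at 0.005 or more.
- catch_b (a joint): The same for the catch on the hanger's own -y side.
- socket_mouth (a point): Centre of the mouth of the stand's sloping socket, a dark steel square tube: bore 29 x 29 mm, walls 5 mm, 95 mm long, open at both ends, no flare. Own x points out of the mouth along the centre line, 38 degrees above level, roughly away from the robot; own y level; own z square to both, upwards. Mouth centre 165 mm above the bench. Hanger home: hanger_seat is here with the same axes.
- socket_windows (a point): On the socket's centre line, 50 mm inside the mouth (own x -50 mm from socket_mouth, same axes), midway between the two windows. Each is a hole in a side wall (own +y and -y), 40 mm long and 18 mm high. The catches spring out here when the hanger is home. The hanger is as good turned half round about its x.
- stand: Fixed stand that carries the socket: grey foot 130 x 120 x 16 mm, origin at the centre of its underside, own x level, the way the mouth faces. The mouth is 45 mm ahead of the origin; a 30 mm square column stands 20 mm behind the origin, up to the socket.
- tube_rack: Bystander, to be left alone: low blue rack with capped tubes, 60 x 110 mm, 58 mm high; origin at the centre of its underside.
- big_bottle: Bystander, to be left alone: white plastic bottle, 84 mm wide, 220 mm high; origin at the centre of its underside.
- glass_jar: Bystander, to be left alone: glass jar with screw cap, 76 mm wide, 110 mm high; origin at the centre of its underside.
- beaker: Bystander, to be left alone: small glass beaker, 60 mm wide, 70 mm high; origin at the centre of its underside.
- dish: Bystander, to be left alone: clear shallow round dish, 90 mm wide, 16 mm high; origin at the centre of its underside.
Mind the look-alikes: they are no part of the job. What is shaped like the part that bears hanger_seat but blue or purple is not meant.

How it is judged (in metres and radians):
On the way:
1. the hanger's pressed catches are inside the socket's mouth (x of hanger_seat in the frame of socket_mouth between 0.012 and 0.062 m and y of hanger_seat in the frame of socket_mouth between -0.01 and 0.01 m and z of hanger_seat in the frame of socket_mouth between -0.012 and 0.012 m and value of joint each of catch_a, catch_b above 0.004 m), for 0.1 s.
At the end, for the whole second after the job is handed in: The hanger is in the socket along its axis (within 0.08 rad) with its collar at the mouth (hanger_seat within 4 mm of socket_mouth along each axis), both catches have sprung out (pressed less than 3 mm) into the windows, and it is released (x of hanger_seat in the frame of socket_mouth between -0.004 and 0.004 m and y of hanger_seat in the frame of socket_mouth between -0.004 and 0.004 m and z of hanger_seat in the frame of socket_mouth between -0.004 and 0.004 m and angle between the x axis of hanger_seat and the x axis of socket_mouth, either way round below 0.08 rad and value of joint each of catch_a, catch_b below 0.003 m); the robot touches nothing.
It fails at once if a bystander is pushed more than 40 mm or knocked over (distance of any of tube_rack, big_bottle, glass_jar, beaker, dish from where it was at the start of the episode above 0.04 m or angle between any of tube_rack, big_bottle, glass_jar, beaker, dish's own z axis and vertical above 0.5 rad).
It also fails if it takes over 64 s, if anything falls off the work surface, if the arm or the gripper's body presses on something with over 40 N, if the wrist force passes 120 N, or if a joint passes its speed limit or range.

ROBOT

A 6-joint arm with a two-finger parallel gripper is mounted at the origin on the work surface. World frame = base frame: x ahead of the robot, y to its left, z up, the work surface at z = 0. Lengths are in m, angles in degrees, forces in N, time in s.
With the tool pointing down it reaches from about 0.35 to 0.875 m from the base axis. Payload 4.2 kg.
Tool frame: the origin (TCP) lies midway between the tips of the shut fingers; the grasp point (between the pads) lies 19 mm behind it; z points along the fingers, y is the line along which they close (so a half turn about z gives the same grasp; the last joint's range is limited). The gripper opens to 87 mm and grips with 3 to 60 N. Pads are 19 mm wide; open, the fingers measure 117 mm over their backs; the gripper's body (75 mm by 190 mm) begins 51 mm behind the grasp point.
Start: joints at [-56.688, 22.042, 0.453, 0, -68.411, -14.817], TCP at [0.198, -0.593, 0.223] pointing down, gripper open.
Joint ranges: [-179.83, 179.83], [-69.29, 118.12], [-61.27, 80.66], [-181.25, 117.63], [-171.15, -9.14], [-177.46, 177.46]. Speed limits (degrees/s): [159.86, 159.86, 180, 180, 180, 180].

INTERFACE

Orientations are given as [roll, pitch, yaw] about the fixed x, y, z axes, in that order (R = Rz(yaw) Ry(pitch) Rx(roll)).
In Python, from workcell import env gives the robot as it stands. The module is installed in compiled form; this text tells all that it offers. Calls block until the motion is done:
- env.goto(position, orientation): joint-space move of the TCP to a pose.
- env.move_straight(position, rotation=None, rate=0.15, force_limit=None): straight line of the TCP; rotation=None keeps the orientation; rate is the mean speed in m/s. With force_limit (N) it stops when the force on the tool has changed by that much, and returns True; else False.
- env.set_joints(angles): joint-space move.
- env.gripper_to(opening, grasp_force=None): opening from 0.0 (shut) to 1.0 (fully open); grasp_force is the grip in N (None keeps the last); returns when the fingers have stopped.
- env.dwell(seconds).
- env.inverse_kinematics(position, orientation): joint angles nearest the present ones, or None.
- env.read_state(): the state.
- env.grab_frame(name): name is "side" or "top" or "wrist"; returns a dict with "image" (400x640x3 uint8, blue, green, red), "fx", "fy", "cx", "cy" (pixels), "D" ([k1, k2, p1, p2, k3] as OpenCV has them; the pictures are not rectified), "position" and "orientation" of the camera in the world. Camera axes: x right, y up, looking along -z (the intrinsics and any distortion apply to the point x, -y, -z); pixel columns grow to the right and rows downward; lengths in m; the calibration is good to about 2 mm. A picture is of the moment at which its call begins. There is no depth.
A pose or a line that the arm cannot do raises env.Unreachable and nothing moves.
- env.close_job(): hands the job in; it is judged then, once.
Trained networks look in a picture, given as the dict that the camera call returned (one of the last four; its "shot" number tells which), for a name from the list of things; names that differ only in an ending like _2 or _b are one class to them, and where a whole thing is asked for, a point or a joint stands for the part that bears it (a point fixed in the world has none). Each returns a list of dicts, best first, with "score" (0 to 1); they miss things now and then, are a little off and sometimes report something else, mostly with a low value. They report only what shows in the picture. A call takes as long as a camera call. They do not tell look-alikes from the thing itself.
- env.search_frame(picture, thing): "xyz" ([x, y, z] in m, in world coordinates, good to about 4 mm: the middle of the surface that is visible of it).
- env.trace(picture, thing): "mask" (400x640 bool, what is visible of it).
The state is a dict: "clock": time; "joint_positions": joint angles; "qvel": joint speeds; "joint_torque": joint torques, N m; "position": TCP position; "tool_rot": TCP orientation; "force": force on the tool from outside, world axes, zero at the start; "wrist_torque": the same for the moment, N m; "opening": opening from 0.0 (shut) to 1.0 (fully open); "finger_force": force on a finger pad.
Only numpy, scipy, OpenCV 4.12 (cv2) and the standard library are available. Lean on these libraries where they do the work, as an engineer would, in place of code of your own. Each camera call takes 0.05 s, during which the arm holds its last target. There are 200 camera calls.

## Working session

There is one attempt and no reset: what is moved stays moved. The work goes in short steps, each a Python script; the robot and the scene stay as the last script left them, time stands still between calls to the robot, and variables do not carry over. Pictures are saved under pics/ and viewed, at most 10 in all, crops included, and the job is handed in when it is done.

```bash
mkdir -p pics; python3 - <<'E'
from workcell import env
import cv2,numpy as np
ims=[]
for n in("top","side"):
    f=env.grab_frame(n); cv2.imwrite(f"pics/{n}0.png",f["image"]); 
    print(n,f["position"],f["orientation"],f["fx"],f["cx"],f["cy"],f["D"])
    for t in("hanger_seat","hanger_catches","hanger_nose","hanger_tail","socket_mouth","socket_windows","stand","tube_rack","big_bottle","glass_jar","beaker","dish"):
        print(t,[(np.round(d["xyz"],3).tolist(),round(d["score"],2)) for d in env.search_frame(f,t)[:3]])
print(env.read_state())
E
```

```text
top [ 0.28763625 -0.01189879  1.67560402] [  6.61215866   0.18577954 -91.60566669] 506.17364182731967 327.5239351043657 187.36096875118199 [0.05697729 0.         0.         0.         0.        ]
hanger_seat [([0.291, -0.337, 0.034], 0.97), ([0.543, -0.207, 0.027], 0.72), ([0.266, 0.286, 0.031], 0.59)]
hanger_catches [([0.548, -0.212, 0.031], 0.97), ([0.297, -0.334, 0.03], 0.92), ([0.264, 0.285, 0.033], 0.65)]
hanger_nose [([0.261, 0.281, 0.035], 0.94), ([0.543, -0.21, 0.032], 0.89), ([0.296, -0.341, 0.033], 0.76)]
hanger_tail [([0.295, -0.339, 0.033], 0.95), ([0.262, 0.279, 0.03], 0.74), ([0.544, -0.212, 0.031], 0.61)]
socket_mouth []
socket_windows [([0.502, 0.177, 0.149], 0.66), ([0.446, 0.378, 0.014], 0.58)]
stand [([0.492, 0.164, 0.018], 0.56), ([0.596, -0.444, 0.111], 0.47)]
tube_rack [([0.71, 0.017, 0.053], 0.98), ([0.445, 0.375, 0.012], 0.37), ([0.418, -0.015, 0.011], 0.28)]
big_bottle [([0.552, 0.432, 0.147], 0.72)]
glass_jar [([0.598, -0.442, 0.108], 0.93)]
beaker [([0.418, -0.018, 0.011], 0.73)]
dish [([0.446, 0.374, 0.014], 0.58), ([0.544, -0.213, 0.03], 0.27)]
side [0.16
[... 975 characters left out ...]
, 0.74)]
{'clock': 1.3, 'joint_positions': array([-5.66886488e+01,  2.20430549e+01,  4.53646279e-01, -2.74368926e-03,
       -6.84112782e+01, -1.48150273e+01]), 'qvel': array([ 0.11129978, -0.06928679,  0.03355655, -0.02716559,  0.07572882,
        0.02846716]), 'joint_torque': array([-2.51770953e-04, -3.90478992e+01,  1.87620574e+01,  4.22443807e+00,
        1.53661013e-02, -2.65091501e-05]), 'position': array([ 0.19829229, -0.59269085,  0.22253544]), 'tool_rot': array([ 1.79998684e+02,  2.29075665e-03, -1.61504686e+02]), 'force': array([-0.01207448,  0.7340941 ,  0.39420511]), 'wrist_torque': array([ 0.01905574,  0.03543776, -0.01039212]), 'finger_force': 0.0, 'opening': 1.003046882309236}
```

View pics/top0.png

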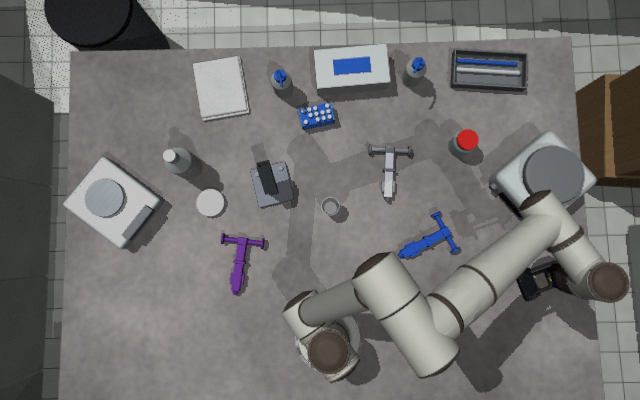

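View pics/side0.png

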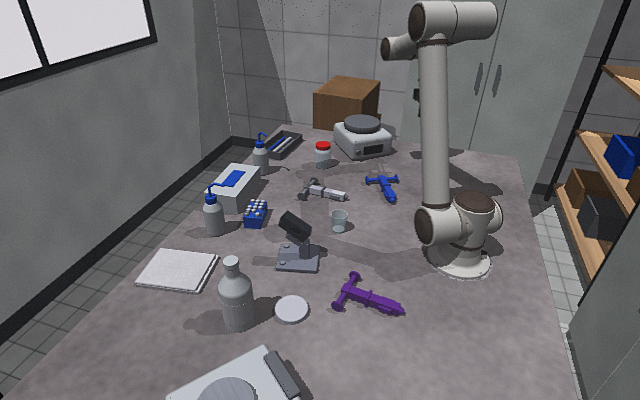

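```bash
cat > h.py <<'E'
from workcell import env
import cv2,numpy as np
from scipy.spatial.transform import Rotation as Ro
from scipy.optimize import minimize
def rpy(R): return Ro.from_matrix(R).as_euler('xyz',degrees=True)
def mat(e): return Ro.from_euler('xyz',e,degrees=True).as_matrix()
def proj(f,P):
    p=(np.atleast_2d(P)-f["position"])@mat(f["orientation"])
    p=p*[1,-1,-1]
    K=np.array([[f["fx"],0,f["cx"]],[0,f["fy"],f["cy"]],[0,0,1.]])
    return cv2.projectPoints(p,np.zeros(3),np.zeros(3),K,np.array(f["D"]))[0][:,0]
def box(x0,x1,y,z): # corners, symmetric y,z half sizes
    return np.array([[a,b,c] for a in(x0,x1) for b in(-y,y) for c in(-z,z)],float)
c38,s38=np.cos(np.radians(38)),np.sin(np.radians(38))
RS=np.array([[c38,0,-s38],[0,1,0],[s38,0,c38]])   # socket axes in stand frame
STAND=[box(-.065,.065,.06,.008)+[0,0,.008], box(-.095,0,.0195,.0195)@RS.T+[.045,0,.165],
       box(-.035,-.005,.015,.055)+[0,0,.055]]
nose=np.vstack([box(-.1,-.1,.006,.006),box(-.084,-.084,.0125,.0125)])
def disc(y): # axis along y
    a=np.arange(0,6.28,.3); return np.array([[.072+.018*np.cos(t),y+s,.018*np.sin(t)] for t in a for s in(-.004,.004)])
HANG=[nose,box(-.084,.084,.013,.013),box(0,.008,.018,.018),box(.06,.084,.015,.015),box(-.068,-.032,.021,.007),
      box(.064,.08,.065,.008),disc(.061),disc(-.061)]
def place(parts,R,t): return [p@R.T+t for p in parts]
def render(f,parts):
    m=np.zeros((400,640),np.uint8)
    for p in parts:
        h=cv2.convexHull(proj(f,p).astype(np.float32)); cv2.fillConvexPoly(m,np.round(h*16).astype(np.int32),1,shift=4)
    return m
def fit(views,parts,z,x0):
    """views: list of (frame,mask); fits x,y,yaw(deg)"""
    def cost(v):
        w=place(parts,Ro.from_euler('z',v[2],degrees=True).as_matrix(),[v[0],v[1],z]); c=0
        for f,m in views:
            r=render(f,w)>0; c+=1-(r&m).sum()/max((r|m).sum(),1)
        return c/len(views)
    best=None
    for k in range(4):
        s=[.02,.02,8] if k==0 else [.006,-.006,-4]
        x=np.array(x0 if best is None else best.x,float)
        r=minimize(cost,x,method='Nelder-Mead',options=dict(initial_simplex=[x]+[x+np.eye(3)[i]*s[i] for i in range(3)],xatol=1e-4,fatol=1e-5))
        if best is None or r.fun<best.fun: best=r
    return best.x,best.fun
def mask(f,thing,P):
    """trace whose mask lies nearest the projection of P"""
    u=proj(f,P)[0]; c=[]
    for d in env.trace(f,thing):
        ys,xs=np.nonzero(d["mask"])
        if len(xs): c.append((np.hypot(xs.mean()-u[0],ys.mean()-u[1]),d))
    if not c: return None
    c.sort(key=lambda t:t[0]); print(thing,"dist px",round(c[0][0]),"score",round(c[0][1]["score"],2),"n",c[0][1]["mask"].sum())
    return c[0][1]["mask"]
E
python3 - <<'E'
from h import *
for y in(0,180):
    print(y,env.inverse_kinematics([.5,-.21,.3],[180,0,y]),env.inverse_kinematics([.5,-.21,.004],[180,0,y]))
    B=mat([180,-38,15]); B=B if y==0 else B@np.diag([-1,-1,1])
    for p in ([.65,.2,.25],[.58,.2,.2]): print(env.inverse_kinematics(p,rpy(B)))
env.goto([.5,-.21,.32],[180,0,0])
f=env.grab_frame("wrist"); cv2.imwrite("pics/w1.png",f["image"]); print(f["position"],f["orientation"],f["fx"],env.read_state()["clock"])
E
```

```text
0 [-5.64492650e+00  1.12828616e+01 -3.56959042e+00  2.54444375e-14
 -7.51475480e+01  9.56449265e+01] [-5.64492650e+00  2.90371655e+01 -2.56125809e+01  2.54444375e-14
 -3.53502536e+01  9.56449265e+01]
None
None
180 [-5.64492650e+00  1.12828616e+01 -3.56959042e+00 -2.54444375e-14
 -7.51475480e+01 -8.43550735e+01] [-5.64492650e+00  2.90371655e+01 -2.56125809e+01 -2.54444375e-14
 -3.53502536e+01 -8.43550735e+01]
None
None
[ 0.58008742 -0.21139704  0.47997363] [-1.71902956e+01  3.75258892e-02 -9.00803817e+01] 278.99663517906583 3.1583
```

View pics/w1.png

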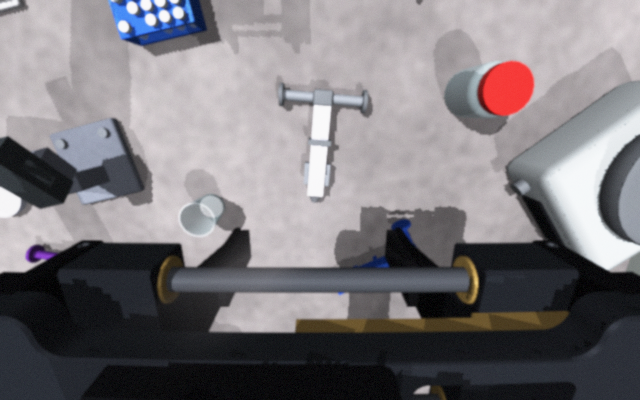

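```bash
python3 - <<'E'
from h import *
np.set_printoptions(precision=0,suppress=True)
f=env.grab_frame("wrist")
m=mask(f,"hanger_seat",[.55,-.21,.02]); 
if m is not None: print(fit([(f,m)],HANG,.018,[.55,-.21,0]))
f=env.grab_frame("top")
m2=mask(f,"hanger_seat",[.55,-.21,.02])
if m2 is not None: print(fit([(f,m2)],HANG,.018,[.55,-.21,0]))
ms=mask(f,"stand",[.5,.18,.1])
g=env.grab_frame("side"); mg=mask(g,"stand",[.5,.18,.1])
V=[(a,b) for a,b in((f,ms),(g,mg)) if b is not None]
for v in V: print(fit([v],STAND,0,[.49,.18,0]))
print("both",fit(V,STAND,0,[.49,.18,0]))
E
python3 - <<'E'
from h import *
np.set_printoptions(precision=0,suppress=True)
for x in(.5,.6,.7):
  for yaw in (0,15):
    for t in(0,10,20,30,38):
      for z in(.2,.3):
        r=[env.inverse_kinematics([x,.2,z],rpy(mat([180,-t,yaw])@np.diag(d))) for d in([1,1,1],[-1,-1,1])]
        print(x,yaw,t,z,*r)
E
```

```text
hanger_seat dist px 3 score 0.65 n 3046
(array([ 1., -0., -4.]), np.float64(0.11778703152885184))
hanger_seat dist px 23 score 0.79 n 242
(array([ 1., -0.,  1.]), np.float64(0.7176196032672112))
stand dist px 6 score 0.95 n 1531
stand dist px 10 score 0.86 n 1863
(array([ 0.,  0., 11.]), np.float64(0.04735202492211843))
(array([ 0.,  0., 13.]), np.float64(0.09738955823293172))
both (array([ 0.,  0., 12.]), np.float64(0.07624104551478855))
0.5 0 0 0.2 [ 39.  15. -14.   0. -62.  51.] [  39.   15.  -14.    0.  -62. -129.]
0.5 0 0 0.3 [ 39.  11.  -4.   0. -75.  51.] [  39.   11.   -4.    0.  -75. -129.]
0.5 0 10 0.2 [ 43.  10. -24.   9. -49.  42.] [  43.   10.  -24.    9.  -49. -138.]
0.5 0 10 0.3 [ 43.   6. -14.   8. -63.  44.] [  43.    6.  -14.    8.  -63. -136.]
0.5 0 20 0.2 [ 46.   6. -36.  25. -36.  25.] [  46.    6.  -36.   25.  -36. -155.]
0.5 0 20 0.3 [ 47.   1. -24.  19. -52.  33.] [  47.    1.  -24.   19.  -52. -147.]
0.5 0 30 0.2 [ 43.   3. -50.  57. -24.  -3.] [ 43.   3. -50.  57. -24. 177.]
0.5 0 30 0.3 [ 49.  -2. -36.  35. -41.  17.] [  49.   -2.  -36.   35.  -41. -163.]
0
[... 3403 characters left out ...]
104.]
0.7 15 0 0.3 [ 29.  31.  26.   0. -85.  76.] [  29.   31.   26.    0.  -85. -104.]
0.7 15 10 0.2 [ 30.  28.   5.   3. -57.  74.] [  30.   28.    5.    3.  -57. -106.]
0.7 15 10 0.3 [ 30.  25.  14.   3. -70.  75.] [  30.   25.   14.    3.  -70. -105.]
0.7 15 20 0.2 [ 31.  24.  -6.   8. -41.  69.] [  31.   24.   -6.    8.  -41. -111.]
0.7 15 20 0.3 [ 31.  20.   3.   7. -54.  71.] [  31.   20.    3.    7.  -54. -109.]
0.7 15 30 0.2 [ 31.  20. -20.  21. -23.  56.] [  31.   20.  -20.   21.  -23. -124.]
0.7 15 30 0.3 [ 32.  16.  -9.  14. -38.  64.] [  32.   16.   -9.   14.  -38. -116.]
0.7 15 38 0.2 None None
0.7 15 38 0.3 [ 32.  13. -20.  28. -22.  51.] [  32.   13.  -20.   28.  -22. -129.]
```

```bash
python3 - <<'E'
from h import *
np.set_printoptions(precision=4,suppress=True)
f=env.grab_frame("wrist")
V=[(f,mask(f,t,[.55,-.21,.02])) for t in("hanger_seat","hanger_catches")]
print(fit([v for v in V if v[1] is not None],HANG,.018,[.55,-.21,-4]))
g=env.grab_frame("side"); mh=mask(g,"hanger_seat",[.55,-.21,.02])
if mh is not None: print("side",fit([(g,mh)],HANG,.018,[.55,-.21,-4]))
env.goto([.43,.16,.36],[180,0,12])
w=env.grab_frame("wrist"); W=[(w,mask(w,"stand",[.5,.18,.1]))]
f=env.grab_frame("top"); g=env.grab_frame("side")
W+=[(a,mask(a,"stand",[.5,.18,.1])) for a in(g,)]
W=[v for v in W if v[1] is not None]
im=w["image"].copy()
for v in W: print("stand",fit([v],STAND,0,[.49,.18,12]))
b,c=fit(W,STAND,0,[.49,.18,12]); print("all",b,c)
for n,(a,m) in enumerate(W):
    im=a["image"].copy()
    r=render(a,place(STAND,Ro.from_euler('z',b[2],degrees=True).as_matrix(),[b[0],b[1],0]))
    for q,col in((r,(0,255,0)),(m.astype(np.uint8),(0,0,255))):
        cv2.drawContours(im,cv2.findContours(q,0,1)[0],-1,col,1)
    W[n]=im
x=[W[0]]
if len(W)>1: x.append(cv2.resize(W[1][190:290,250:350],(400,400)))
cv2.imwrite("pics/st.png",cv2.resize(np.hstack(x),None,fx=.76,fy=.76)); print(env.read_state()["clock"])
E
```

```text
hanger_seat dist px 3 score 0.71 n 3032
hanger_catches dist px 3 score 0.65 n 3037
(array([ 0.5273, -0.213 , -5.2811]), np.float64(0.11673960580423165))
hanger_seat dist px 2 score 0.91 n 501
side (array([ 0.528 , -0.2138, -3.9207]), np.float64(0.14700854700854704))
stand dist px 4 score 0.97 n 5455
stand dist px 10 score 0.87 n 1787
stand (array([ 0.4963,  0.1738, 12.5055]), np.float64(0.027634159386699997))
stand (array([ 0.4991,  0.1709, 15.7438]), np.float64(0.12975164723770904))
all [ 0.4961  0.1738 12.4878] 0.08518938613691873
5.4167
```

View pics/st.png

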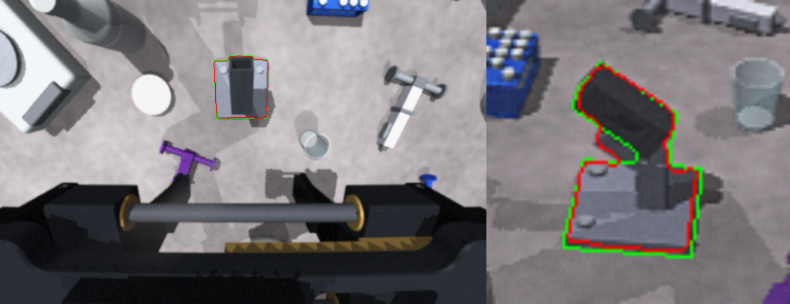

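```bash
cat >> h.py <<'E'
SB=np.array([.4962,.1738,0]); SYAW=12.5
RSW=Ro.from_euler('z',SYAW,degrees=True).as_matrix()@RS      # socket axes in world
MOUTH=SB+Ro.from_euler('z',SYAW,degrees=True).as_matrix()@[.045,0,.165]
HP=np.array([.5275,-.2134,.018]); HY=-5.
def say(*a):
    s=env.read_state(); print(*a,"t",round(s["clock"],2),"p",np.round(s["position"],4),"F",np.round(s["force"],1),"open",round(s["opening"],3),"ff",round(float(s["finger_force"]),1))
E
python3 - <<'E'
from h import *
R=mat([180,14,HY]); o=rpy(R)
gp=HP+mat([0,0,HY])@[-.038,0,.0065]
tcp=gp+.019*R[:,2]; print(tcp)
env.goto(tcp+[0,0,.12],o)
print(env.move_straight(tcp,rate=.08,force_limit=8)); say("down")
env.gripper_to(0,grasp_force=45); say("grip")
env.dwell(.2); say()
env.move_straight(tcp+[0,0,.15],rate=.12); say("lift")
f=env.grab_frame("wrist"); cv2.imwrite("pics/w2.png",f["image"])
g=env.grab_frame("side"); u=proj(g,gp+[0,0,.15])[0].astype(int); print(u)
cv2.imwrite("pics/s2.png",np.hstack([cv2.resize(f["image"],(480,300)),cv2.resize(g["image"][u[1]-50:u[1]+50,u[0]-50:u[0]+50],(300,300))]))
E
```

```text
[ 0.48506558 -0.20968747  0.00606438]
False
down t 8.69 p [ 0.4855 -0.2097  0.0065] F [ 0.3 -0.3  0.6] open 0.999 ff 0.0
grip t 9.72 p [ 0.485  -0.2097  0.0061] F [-0.1  0.5 -0.3] open 0.295 ff 44.9
t 9.92 p [ 0.485  -0.2097  0.0061] F [-0.6  0.2  0.6] open 0.292 ff 44.9
lift t 11.32 p [ 0.4845 -0.2095  0.1552] F [-0.3  0.3 -2.6] open 0.294 ff 44.9
[334 159]
```

View pics/s2.png

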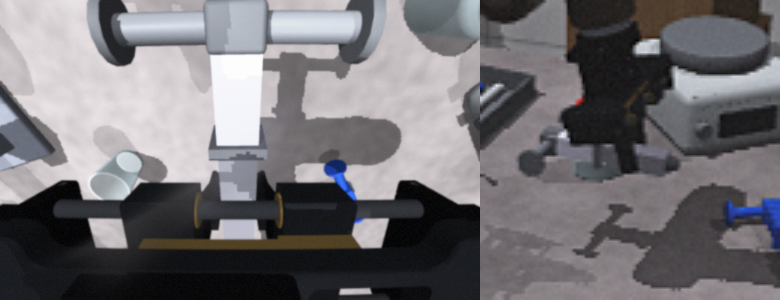

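```bash
cat >> h.py <<'E'
REL=mat([180,14,0]).T   # hanger axes in tool frame, nominal: R_tool @ REL = R_hanger
def hang_pose(v):  # v = slip along x, y, pitch deg, yaw deg -> pose in tool frame; grip point turns about the pads
    Rh=REL@mat([0,v[2],v[3]])
    return Rh, np.array([0,0,-.019])-Rh@[-.038+v[0],v[1],.0065]
def fit_hand(f,m,rmax=225):
    s=env.read_state(); RT=mat(s["tool_rot"]); m=m.copy(); m[rmax:]=0
    def cost(v):
        Rh,t=hang_pose(v); r=render(f,place(HANG,RT@Rh,RT@t+s["position"]))>0; r[rmax:]=0
        return 1-(r&m).sum()/(r|m).sum()
    x=np.zeros(4)
    for k in range(4):
        d=np.array([.006,.004,4,3])*(-1)**k
        q=minimize(cost,x,method='Nelder-Mead',options=dict(initial_simplex=[x]+[x+np.eye(4)[i]*d[i] for i in range(4)],xatol=1e-4,fatol=1e-5)); x=q.x
    return x,q.fun
E
python3 - <<'E'
from h import *
f=env.grab_frame("wrist"); s=env.read_state(); RT=mat(s["tool_rot"])
Rh,t=hang_pose([0,0,0,0])
m=mask(f,"hanger_tail",s["position"]+RT@(t+Rh@[.034,0,0]))
v,c=fit_hand(f,m); print(np.round(v,4),c)
im=f["image"].copy()
for v,col in((v,(0,255,0)),(np.zeros(4),(255,0,255))):
    Rh,t=hang_pose(v)
    for p in place(HANG,RT@Rh,RT@t+s["position"]): cv2.drawContours(im,[cv2.convexHull(np.round(proj(f,p)).astype(np.int32))],-1,col,1)
cv2.drawContours(im,cv2.findContours(m.astype(np.uint8),0,1)[0],-1,(0,0,255),1)
cv2.imwrite("pics/fit.png",im)
E
```

```text
hanger_tail dist px 45 score 0.91 n 37041
[-4.000e-04  9.000e-04 -6.039e-01  5.830e-01] 0.06444389151530228
```

View pics/fit.png

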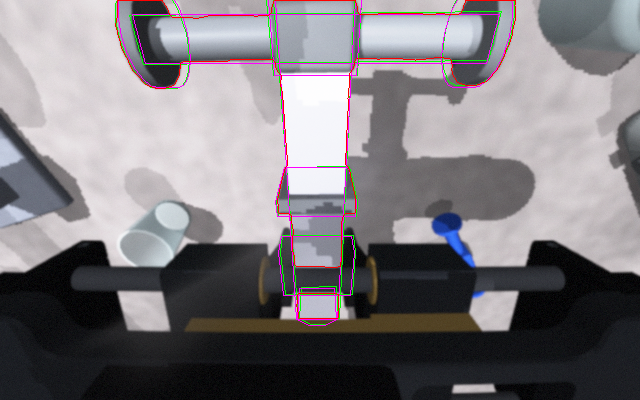

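```bash
cat >> h.py <<'E'
RTI=RSW@mat([180,14,0]); OI=rpy(RTI)
def tcp_in(x,dy=0,dz=0):  # TCP for hanger_seat at socket-frame (x,dy,dz), nominal grip
    return MOUTH+RSW@[x,dy,dz]-RTI@hang_pose(np.zeros(4))[1]
def where(): # seat in socket frame by nominal grip
    s=env.read_state(); return np.round(RSW.T@(s["position"]+mat(s["tool_rot"])@hang_pose(np.zeros(4))[1]-MOUTH),4)
E
python3 - <<'E'
from h import *
for x in(.14,.1,.05,0): print(x,tcp_in(x),np.round(env.inverse_kinematics(tcp_in(x),OI),0))
p=env.read_state()["position"]
env.move_straight(p+[0,0,.1],rate=.2)
env.goto(tcp_in(.15),OI); env.dwell(.2); say("pre"); print(where())
f=env.grab_frame("wrist"); g=env.grab_frame("side"); u=proj(g,MOUTH)[0].astype(int)
cv2.imwrite("pics/pre.png",np.hstack([cv2.resize(f["image"],(480,300)),cv2.resize(g["image"][u[1]-50:u[1]+50,u[0]-50:u[0]+50],(300,300))]))
E
```

```text
0.14 [0.62224303 0.20174307 0.21556218] [ 36.  14. -22.  18. -32.  53.]
0.1 [0.59146976 0.1949208  0.19093572] [ 37.  13. -30.  22. -27.  48.]
0.05 [0.55300317 0.18639296 0.16015264] [ 38.  11. -40.  30. -20.  38.]
0 [0.51453658 0.17786512 0.12936957] [ 34.  10. -52.  55. -10.  16.]
pre t 13.97 p [0.6302 0.2026 0.2218] F [ 1.  -0.6 -1.8] open 0.292 ff 44.9
[ 0.1501 -0.001  -0.    ]
```

View pics/pre.png

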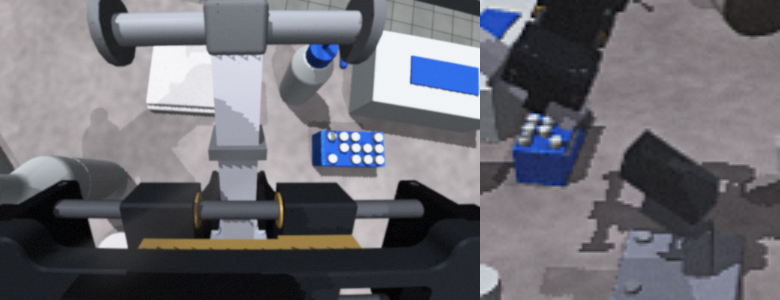

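```bash
python3 - <<'E'
from h import *
for x,fl in((.105,6),(.088,6),(.072,8),(.062,10),(.052,10)):
    h=env.move_straight(tcp_in(x),rate=.03,force_limit=fl); say(x,h); print(where(), np.round(RSW.T@env.read_state()["force"],1))
    if h: break
E
```

```text
0.105 False t 15.72 p [0.5955 0.1959 0.1942] F [ 0.3 -0.8 -1.4] open 0.294 ff 44.9
[1.052e-01 1.000e-04 0.000e+00] [-0.8 -0.8 -1.1]
0.088 False t 16.43 p [0.5824 0.193  0.1837] F [-0.1  0.6 -0.9] open 0.294 ff 44.9
[0.0882 0.0001 0.0001] [-0.5  0.6 -0.7]
0.072 False t 17.12 p [0.5701 0.1903 0.1739] F [-1.4 -0.3 -1.9] open 0.296 ff 44.9
[0.0722 0.0001 0.0001] [-2.2  0.  -0.6]
0.062 False t 17.6 p [0.5621 0.1884 0.1675] F [ 0.2 -0.2 -3. ] open 0.296 ff 44.9
[ 0.0619 -0.0001  0.    ] [-1.7 -0.2 -2.4]
0.052 False t 18.08 p [0.5555 0.1874 0.1625] F [ 3.4 -0.9 -0.5] open 0.293 ff 46.5
[0.0535 0.0005 0.0003] [ 2.1 -1.6 -2.3]
```

```bash
python3 - <<'E'
from h import *
env.dwell(.3); say(); print(where())
env.gripper_to(0.8); env.dwell(.3); say("open")
p=env.read_state()["position"]
env.move_straight(p-.09*RTI[:,2],rate=.1); say("up")
f=env.grab_frame("wrist"); g=env.grab_frame("side"); u=proj(g,MOUTH)[0].astype(int)
cv2.imwrite("pics/rel.png",np.hstack([cv2.resize(f["image"],(480,300)),cv2.resize(g["image"][u[1]-50:u[1]+50,u[0]-50:u[0]+50],(300,300))]))
E
```

```text
t 18.38 p [0.5554 0.1874 0.1623] F [5.5 0.1 1.4] open 0.297 ff 47.1
[0.0533 0.0005 0.0002]
open t 19.67 p [0.5546 0.1867 0.1614] F [-0.   0.1 -0.1] open 0.802 ff 0.0
up t 20.72 p [0.5186 0.1786 0.2428] F [-0.8  0.7  0.5] open 0.799 ff 0.0
```

View pics/rel.png

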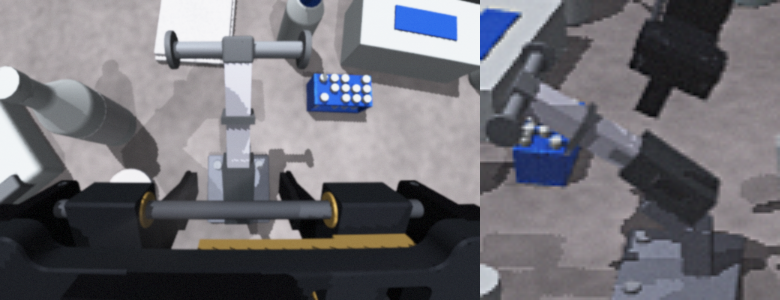

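```bash
python3 - <<'E'
from h import *
def tp(x,dz=.002): return MOUTH+RSW@[x+.034,0,dz]+.019*RTI[:,2]
a=tp(.0533)
env.move_straight(a-.09*RTI[:,2],rate=.12)
h=env.move_straight(a,rate=.08,force_limit=6); say("at tail",h)
env.gripper_to(0,grasp_force=45); env.dwell(.2); say("grip")
for x,fl in((.02,20),(.004,20),(-.003,25)):
    h=env.move_straight(tp(x),rate=.03,force_limit=fl); s=env.read_state(); say(x,h)
    print(np.round(RSW.T@(s["position"]-tp(0)),4),np.round(RSW.T@s["force"],1))
    if h: break
g=env.grab_frame("side"); u=proj(g,MOUTH)[0].astype(int); f=env.grab_frame("wrist")
cv2.imwrite("pics/home.png",np.hstack([cv2.resize(f["image"],(480,300)),cv2.resize(g["image"][u[1]-50:u[1]+50,u[0]-50:u[0]+50],(300,300))]))
E
```

```text
at tail False t 22.85 p [0.6138 0.2    0.2037] F [ 1.1 -0.   0.3] open 0.797 ff 0.0
grip t 23.85 p [0.6136 0.1999 0.203 ] F [-0.4  0.7 -0.1] open 0.296 ff 45.0
0.02 True t 24.56 p [0.6054 0.1999 0.1995] F [ 0.4 -1.   2.6] open 0.297 ff 45.0
[0.0448 0.0018 0.0022] [ 1.7 -1.1  1.9]
```

View pics/home.png

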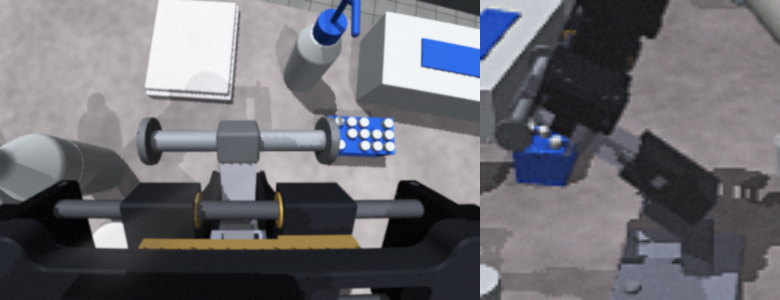

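```bash
cat >> h.py <<'E'
def tp(x,dy=0,dz=.002): return MOUTH+RSW@[x+.034,dy,dz]+.019*RTI[:,2]
def rep(*a):
    s=env.read_state(); print(*a,round(s["clock"],2),np.round(1e3*RSW.T@(s["position"]-tp(0)),1),np.round(RSW.T@s["force"],1),np.round(RSW.T@s["wrist_torque"],2),np.round(s["joint_positions"],0))
E
python3 - <<'E'
from h import *
rep()
for x in(.044,.042,.04,.038,.036):
    h=env.move_straight(tp(x),rate=.02,force_limit=40); rep(x,h)
    if h: break
E
```

```text
24.66 [44.9  1.8  2.2] [ 0.5 -2.1  2.7] [-0.61  0.89  0.43] [ 37.  13. -28.  22. -27.  49.]
0.044 False 24.96 [45.   1.2  1.4] [-0.6  4.7 14.2] [ 1.29  2.54 -0.34] [ 36.  13. -28.  22. -27.  49.]
0.042 False 25.21 [44.9  1.4  1.6] [ 2.6  3.7 11. ] [ 0.58  1.5  -0.08] [ 36.  13. -28.  22. -26.  49.]
0.04 False 25.46 [44.9  1.5  1.7] [ 6.1 -0.3  9.4] [-0.15  0.45  0.1 ] [ 36.  13. -29.  22. -26.  48.]
0.038 False 25.71 [44.9  1.7  1.9] [ 9.5 -2.2  8.3] [-0.7  -0.61  0.25] [ 36.  13. -29.  23. -26.  48.]
0.036 False 25.96 [44.8  1.9  2.2] [12.  -3.7  7.3] [-1.26 -1.53  0.57] [ 36.  13. -29.  23. -25.  48.]
```

```bash
cat >> h.py <<'E'
def fit_tail(f,m,rmax=225):
    """hanger in tool frame: x slip, y, z, pitch, yaw relative to nominal tail grip"""
    s=env.read_state(); RT=mat(s["tool_rot"]); m=m.copy(); m[rmax:]=0
    def pose(v):
        Rh=REL@mat([0,v[3],v[4]]); return RT@Rh, RT@(np.array([0,0,-.019])-Rh@[.034+v[0],v[1],.002+v[2]])+s["position"]
    def cost(v):
        r=render(f,place(HANG,*pose(v)))>0; r[rmax:]=0
        return 1-(r&m).sum()/(r|m).sum()
    x=np.zeros(5)
    for k in range(5):
        d=np.array([.006,.003,.003,4,3])*(-1)**k
        q=minimize(cost,x,method='Nelder-Mead',options=dict(initial_simplex=[x]+[x+np.eye(5)[i]*d[i] for i in range(5)],xatol=1e-4,fatol=1e-5,maxiter=600)); x=q.x
    R,t=pose(x); 
    print("slip",np.round(x,4),round(q.fun,3),"seat in socket mm",np.round(1e3*RSW.T@(t-MOUTH),1),"x-axis in socket deg",np.round(np.degrees((RSW.T@R)[:,0]),1))
    return R,t
E
python3 - <<'E'
from h import *
f=env.grab_frame("wrist"); s=env.read_state(); RT=mat(s["tool_rot"])
m=mask(f,"hanger_tail",s["position"]+RT@[0,0,-.019])
R,t=fit_tail(f,m,215)
im=f["image"].copy()
for p in place(HANG,R,t): cv2.drawContours(im,[cv2.convexHull(np.round(proj(f,p)).astype(np.int32))],-1,(0,255,0),1)
cv2.drawContours(im,cv2.findContours(m.astype(np.uint8),0,1)[0],-1,(0,0,255),1)
cv2.imwrite("pics/f2.png",im[100:400,100:500])
rep()
E
```

```text
hanger_tail dist px 50 score 0.83 n 14427
slip [-6.0000e-04  4.0000e-04  3.8000e-03  1.1988e+01  7.6000e-02] 0.142 seat in socket mm [44.2  1.1  4.4] x-axis in socket deg [56.4  0.4 -9.9]
26.06 [44.8  1.9  2.2] [11.2 -3.5  7.5] [-1.22 -1.45  0.5 ] [ 36.  13. -29.  23. -25.  48.]
```

View pics/f2.png

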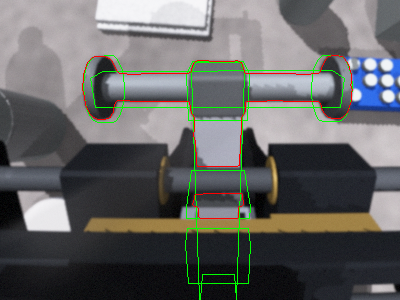

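```bash
python3 - <<'E'
from h import *
f=env.grab_frame("wrist"); s=env.read_state(); RT=mat(s["tool_rot"])
m=mask(f,"hanger_tail",s["position"]+RT@[0,0,-.019])
for r in(270,290): fit_tail(f,m,r)
ys=np.nonzero(m)[0]; print(ys.min(),ys.max())
for r in range(150,300,12): xs=np.nonzero(m[r])[0]; print(r,(xs.min(),xs.max()) if len(xs) else None,end=' ')
n=proj(f,RT@np.array([0,0,-.019])+s["position"]); print("grasp pt px",n)
def nominal(v): 
    Rh=REL; t=np.array([0,0,-.019])-Rh@[.034,0,.002]; 
    return proj(f,(np.array(v)@(RT@Rh).T)+RT@t+s["position"])
print("nominal boss top edge far/near, discs, collar rear top",np.round(nominal([[.084,0,.015],[.06,0,.015],[.072,.065,0],[.072,-.065,0],[.072,.061,-.018],[.008,.018,.018],[.008,-.018,.018]]),0).tolist())
E
```

```text
hanger_tail dist px 50 score 0.83 n 14652
slip [-2.10000e-03  4.00000e-04 -2.40000e-03  2.15114e+01 -4.73000e-02] 0.125 seat in socket mm [48.2  1.1 15.3] x-axis in socket deg [ 54.    0.4 -19.1]
slip [-1.90000e-03  3.00000e-04  8.00000e-04  1.71867e+01 -5.12000e-02] 0.19 seat in socket mm [46.5  1.2 10. ] x-axis in socket deg [ 55.3   0.3 -15. ]
155 318
150 None 162 (np.int64(188), np.int64(447)) 174 (np.int64(184), np.int64(451)) 186 (np.int64(182), np.int64(452)) 198 (np.int64(183), np.int64(451)) 210 (np.int64(187), np.int64(448)) 222 (np.int64(294), np.int64(341)) 234 (np.int64(294), np.int64(341)) 246 (np.int64(295), np.int64(340)) 258 (np.int64(296), np.int64(339)) 270 None 282 None 294 (np.int64(293), np.int64(342)) grasp pt px [[316.70492083 255.91017812]]
nominal boss top edge far/near, discs, collar rear top [[316.0, 192.0], [317.0, 235.0], [189.0, 197.0], [444.0, 197.0], [209.0, 181.0], [285.0, 309.0], [348.0, 309.0]]
```

```bash
python3 - <<'E'
from h import *
s=env.read_state(); print("tool",s["tool_rot"],"want",OI, "rel in socket deg", Ro.from_matrix(RTI.T@mat(s["tool_rot"])).as_rotvec(degrees=True).round(1))
rep()
g=env.grab_frame("side")
ms=[x for x in (mask(g,t,MOUTH+RSW@[.06,0,0]) for t in("hanger_seat","hanger_tail")) if x is not None]
tool=np.array([0,0,0])
gr=proj(g,[MOUTH+RSW@[.045,0,0],MOUTH+RSW@[.117,0,0],MOUTH+RSW@[.117,.065,0],MOUTH]); print("nominal collar,boss,disc+y,mouth",gr.round(0).tolist())
sr=render(g,place(STAND,mat([0,0,SYAW]),SB))>0
for m in ms:
    ys,xs=np.nonzero(m); print(xs.min(),xs.max(),ys.min(),ys.max())
    best=[]
    for x in np.arange(.03,.062,.002):
        for p in range(-6,21,2):
            R=RSW@mat([0,p,0]); t=MOUTH+RSW@[x,0,0]+ (RSW@[-.05,0,0]-R@[-.05,0,0])
            r=(render(g,place(HANG,R,t))>0)
            # only penalise mask pixels outside the model, plus crossbar disagreement
            rb=(render(g,place(HANG[5:],R,t))>0)
            c=(m&~r).sum()+0.5*(rb&~m).sum(); best.append((c,round(x,3),p))
    best.sort(); print(best[:6])
E
```

```text
tool [-179.56345486  -26.0077124    12.90408685] want [180.  -24.   12.5] rel in socket deg [ 0.6  2.  -0.4]
26.16 [44.8  2.   2.2] [12.2 -3.5  7.3] [-1.16 -1.46  0.56] [ 36.  13. -29.  23. -25.  48.]
hanger_seat dist px 8 score 0.58 n 512
hanger_tail dist px 9 score 0.81 n 495
nominal collar,boss,disc+y,mouth [[270.0, 209.0], [250.0, 196.0], [245.0, 209.0], [283.0, 218.0]]
237 293 183 228
[(np.float64(54.0), np.float64(0.044), 8), (np.float64(56.5), np.float64(0.046), 6), (np.float64(57.0), np.float64(0.044), 6), (np.float64(59.0), np.float64(0.042), 6), (np.float64(60.0), np.float64(0.046), 8), (np.float64(63.5), np.float64(0.048), 6)]
237 292 182 228
[(np.float64(52.0), np.float64(0.044), 6), (np.float64(56.0), np.float64(0.042), 6), (np.float64(57.0), np.float64(0.044), 4), (np.float64(59.0), np.float64(0.044), 8), (np.float64(59.5), np.float64(0.046), 6), (np.float64(64.0), np.float64(0.042), 8)]
```

```bash
cat >> h.py <<'E'
def fit_sock(f,m,x0,rmax=235):
    """free hanger in socket: seat x,y,z (m) and pitch,yaw (deg) in the socket frame"""
    m=m.copy(); m[rmax:]=0
    def pose(v): return RSW@mat([0,v[3],v[4]]), MOUTH+RSW@v[:3]
    def cost(v):
        H=[box(-max(v[0],.001),.084,.013,.013),box(-max(v[0],.001),-.032,.0195,.007)]+HANG[2:4]+HANG[5:]
        if v[0]<.033: H.pop(1)
        r=render(f,place(H,*pose(v)))>0; r[rmax:]=0
        return 1-(r&m).sum()/(r|m).sum()
    x=np.array(x0,float)
    for k in range(5):
        d=np.array([.005,.003,.003,4,2])*(-1)**k
        q=minimize(cost,x,method='Nelder-Mead',options=dict(initial_simplex=[x]+[x+np.eye(5)[i]*d[i] for i in range(5)],xatol=1e-4,fatol=1e-5,maxiter=600)); x=q.x
    print("seat mm",np.round(1e3*x[:3],1),"pitch,yaw",np.round(x[3:],1),"cost",round(q.fun,3)); return x
E
python3 - <<'E'
from h import *
env.move_straight(tp(.045),OI,rate=.03); rep("relax")
env.gripper_to(.8); env.dwell(.2)
env.move_straight(tp(.045)-.09*RTI[:,2]-.04*RSW[:,0],OI,rate=.15); env.dwell(.2); rep()
f=env.grab_frame("wrist")
for t in("hanger_tail","hanger_seat"):
    m=mask(f,t,MOUTH+RSW@[.06,0,0])
    if m is not None:
        ys,xs=np.nonzero(m); print(ys.min(),ys.max())
        for r in(200,235): fit_sock(f,m,[.045,0,0,3,0],r)
u=proj(f,[MOUTH,MOUTH+RSW@[.045,0,0],MOUTH+RSW@[.117,0,0]]); print(u.round(0).tolist())
E
```

```text
relax 26.76 [44.7  1.1  1.1] [-3.6  3.8 12.8] [ 1.44  2.6  -0.2 ] [ 37.  14. -26.  20. -29.  50.]
28.88 [26.2 -0.1 86.4] [ 0.3 -0.5  0.5] [-0.05  1.04 -0.  ] [ 40.   4. -29.  18. -37.  49.]
hanger_tail dist px 36 score 0.72 n 9317
91 248
seat mm [43.8  0.4  0.8] pitch,yaw [ 5.7 -0. ] cost 0.117
seat mm [43.8  0.8  1. ] pitch,yaw [ 5.7 -0. ] cost 0.117
hanger_seat dist px 36 score 0.82 n 9189
91 248
seat mm [43.8  1.   0.9] pitch,yaw [ 5.8 -0.1] cost 0.123
seat mm [43.7  0.8  0.7] pitch,yaw [ 6.3 -0. ] cost 0.127
[[317.0, 238.0], [317.0, 198.0], [317.0, 115.0]]
```

```bash
cat >> h.py <<'E'
def pose2(x,dy=0,dz=0,p=0,yaw=0):
    """TCP pose with the grip point at socket (x+34mm,dy,dz), hanger pitch p (deg, + = crossbar down)"""
    R=RSW@mat([0,p,yaw])@mat([180,14,0]); return MOUTH+RSW@[x+.034,dy,dz]+.019*R[:,2], rpy(R), R
def rep2(*a):
    s=env.read_state(); R=mat(s["tool_rot"]); g=RSW.T@(s["position"]-.019*R[:,2]-MOUTH)*1e3-[34,0,0]
    e=Ro.from_matrix(RSW.T@R@REL).as_euler('xyz',degrees=True); F=RSW.T@s["force"]
    print(*a,round(s["clock"],2),"grip",np.round(g,1),"rpy",np.round(e,1),"F",np.round(F,1)); return g,F
E
python3 - <<'E'
from h import *
a,o,R=pose2(.044,0,-.003,4.5)
env.goto(a-.08*R[:,2],o)
print(env.move_straight(a,o,rate=.1,force_limit=8)); rep2("at")
env.gripper_to(0,grasp_force=55); env.dwell(.2); rep2("grip")
a,o,R=pose2(.044,0,0,0)
env.move_straight(a,o,rate=.02); env.dwell(.2); rep2("aligned")
for x in(.04,.036,.032,.028):
    a,o,R=pose2(x,0,0,0); h=env.move_straight(a,o,rate=.02,force_limit=35); g,F=rep2(x,h)
    if h or g[0]-x*1e3>9: break
E
```

```text
False
at 30.31 grip [44.7  0.2 -2.5] rpy [0.  4.4 0. ] F [ 0.9 -0.2 -0.1]
grip 31.31 grip [44.1  0.3 -3. ] rpy [ 0.   4.5 -0. ] F [0.4 1.3 0.2]
aligned 31.81 grip [43.7 -0.3 -0. ] rpy [-0.1  0.1 -0. ] F [-1.1  1.4  5.5]
0.04 False 32.16 grip [43.4  0.2  0.6] rpy [ 0.1 -0.3  0. ] F [ 4.7 -1.   4.2]
0.036 False 32.51 grip [41.8  1.   1. ] rpy [ 0.2 -0.6  0. ] F [ 7.  -1.7  4.5]
0.032 False 32.86 grip [38.5  1.3  1.2] rpy [ 0.2 -0.7  0. ] F [ 9.  -2.   4.4]
0.028 False 33.21 grip [35.   1.3  1.3] rpy [ 0.2 -0.7  0. ] F [ 8.1 -1.7  5.8]
```

```bash
python3 - <<'E'
from h import *
for x in(.022,.016,.010,.004,-.002,-.006,-.010,-.014):
    a,o,R=pose2(x,0,0.001,0); h=env.move_straight(a,o,rate=.02,force_limit=35); g,F=rep2(x,h)
    if h or F[0]>28: break
E
```

```text
0.022 False 33.66 grip [26.1  0.9  1.5] rpy [ 0.1 -0.4  0. ] F [ 7.1 -1.6  3. ]
0.016 False 34.11 grip [20.3  1.1  1.6] rpy [ 0.2 -0.4  0. ] F [ 6.3 -1.1  4.3]
0.01 False 34.56 grip [14.8  1.2  1.8] rpy [ 0.2 -0.5  0. ] F [ 7.3 -1.2  5.6]
0.004 False 35.01 grip [9.4 1.2 2. ] rpy [ 0.2 -0.5  0. ] F [ 8.9 -1.9  6.1]
-0.002 False 35.46 grip [4.2 1.3 2.2] rpy [ 0.2 -0.6  0. ] F [ 9.7 -2.7  6.8]
-0.006 False 35.81 grip [0.3 1.2 2.3] rpy [ 0.2 -0.6 -0. ] F [ 9.5 -3.5  7.8]
-0.01 False 36.16 grip [0.1 1.3 2.7] rpy [ 0.3 -0.9 -0. ] F [17.5 -9.   2.9]
-0.014 False 36.51 grip [-0.2  1.4  3. ] rpy [ 0.3 -1.2 -0.1] F [ 24.5 -15.9  -0.3]
```

```bash
python3 - <<'E'
from h import *
a,o,R=pose2(-.003,.001,.002,0); env.move_straight(a,o,rate=.03); rep2("relax")
env.gripper_to(.8); env.dwell(.2); rep2("open")
env.move_straight(a-.09*R[:,2],o,rate=.1); env.dwell(.2); rep2("up")
f=env.grab_frame("wrist"); g=env.grab_frame("side")
m=mask(f,"hanger_tail",MOUTH+RSW@[.04,0,0])
if m is not None:
    ys=np.nonzero(m)[0]; print(ys.min(),ys.max())
    for r in(210,235): fit_sock(f,m,[.0,0,0,1,0],r)
    for x in(0,.004,.01): 
        H=[box(0,.084,.013,.013)]+HANG[2:4]+HANG[5:]; r=render(f,place(H,RSW,MOUTH+RSW@[x,0,0]))>0; print(x,(r&m).sum()/(r|m).sum())
ms=mask(g,"hanger_catches",MOUTH+RSW@[.03,0,0])
if ms is not None:  # catch visible in the +y window?
    w=np.array([[-.068+.036*i/8,.0205,z] for i in range(9) for z in(-.004,0,.004)])
    px=np.round(proj(g,MOUTH+w@RSW.T)).astype(int); print("window pix in mask",ms[px[:,1],px[:,0]].mean(),"grey",g["image"][px[:,1],px[:,0]].mean(1).round(0).reshape(9,3)[:,1])
    w=np.array([[-.008,.0205,0],[-.015,.0205,0.],[-.085,.0205,0]]); px=np.round(proj(g,MOUTH+w@RSW.T)).astype(int); print("wall grey",g["image"][px[:,1],px[:,0]].mean(1))
say()
E
```

```text
relax 37.02 grip [0.4 1.3 2.4] rpy [ 0.1 -0.3  0. ] F [ 9.6 -4.7  1.2]
open 38.21 grip [-3.  1.  2.] rpy [-0.  0. -0.] F [ 0.1 -0.2  0.2]
up 39.46 grip [18.3  0.8 88.8] rpy [-0.   0.1  0. ] F [ 0.1 -0.1  0.2]
hanger_tail dist px 17 score 0.98 n 7167
139 263
seat mm [0.9 0.7 4.6] pitch,yaw [0.5 0. ] cost 0.173
seat mm [0.5 1.1 1.6] pitch,yaw [-1.2 -0. ] cost 0.158
0 0.821795022997995
0.004 0.760302585525573
0.01 0.5694238561122641
hanger_catches dist px 5 score 0.64 n 675
window pix in mask 0.8888888888888888 grey [40. 73. 73. 71. 76. 72. 76. 74. 87.]
wall grey [40.66666667 42.         43.33333333]
t 39.66 p [0.5344 0.1832 0.2503] F [0.1 0.3 0.6] open 0.799 ff 0.0
```

```bash
python3 - <<'E'
from workcell import env
print(env.close_job())
E
```

```text
the job is handed in; nothing more can be done
None
```

The hanger is pushed home in the socket, released, and the job is handed in at about 40 s: the final fit put the collar within about 1 mm of the mouth and the +y catch shows out through its window, but I did not check the −y catch and no verdict came back.

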